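# Flip the job tray's marker to ready

### The arm

A 7-joint arm with a two-finger parallel gripper is mounted at the origin on the work surface. World frame = base frame: x ahead of the robot, y to its left, z up, the work surface at z = 0. Lengths are in m, angles in degrees, forces in N, time in s.
With the tool pointing down it reaches from about 0.35 to 0.9 m from the base axis. Payload 19.9 kg.
Tool frame: the origin (TCP) lies on the centre line of the jaws, within the pads' length; the fingertips stand 19 mm ahead of it and the grasp point (between the pads) is the TCP (manip.nose_length is the z of the fingertips in the tool frame, in m); z points along the fingers, y is the line along which they close (so a half turn about z gives the same grasp; the last joint's range is limited). The gripper opens to 94 mm and grips with 3 to 60 N. Pads are 16 mm wide; open, the fingers measure 119 mm over their backs; the gripper's body (75 mm by 177 mm) begins 78 mm behind the grasp point.
Start: joints at [74.628, 23.915, -0.59, 92.452, 0.269, 63.638, -3.037], TCP at [0.141, -0.609, 0.224] pointing down, gripper open.
Joint ranges: [-161.28, 161.28], [-22.2, 115.67], [-73.04, 71.86], [3.21, 147.25], [-68.34, 248.33], [10.77, 114.83], [-161.83, 161.83]. Speed limits (degrees/s): [108.29, 108.29, 136.94, 136.94, 172.46, 172.46, 172.46].

### API

Orientations are given as [roll, pitch, yaw] about the fixed x, y, z axes, in that order (R = Rz(yaw) Ry(pitch) Rx(roll)).
In Python, from workcell import manip, eyes, nets gives the robot as it stands.
- The arm moves only by the shell command python3 -m creep 'ROWS' [OPENING] [FORCE]. ROWS is JSON, a list of rows, each an object with "travel": the shift along the tool's x, y, z in mm, a list of three; "yaw": the turn about the tool's z in degrees. In form: [{"travel": [x, y, z], "yaw": yaw}, ...]. A call has 1 to 20 rows; each row is the pose to reach, as a shift and turn from the pose commanded when the call began, along the tool's axes at that moment; what a row does not reach only later rows make up. A row lasts 1/12 s, in which the tool goes at most 41.7 mm and 7.16 degrees, less where a joint would pass 70% of its speed; a pose out of reach is approached as far as the arm can. A call with a gripper value outside its range is refused whole. OPENING is the closure, from 0 (fully open) to 1 (shut), set as the call begins (- or left out, the last holds). The fingers move at their own pace and stop on an object; FORCE is the grip in N (left out, the last holds). Time passes only in rows, so rows that repeat a pose let the fingers close. It gives the time, the measured TCP pose, the force, the opening and the grip force at its end, in the units of the state.
- manip.state(): the state, without advancing time (a new reading comes with each control period).
- eyes.camera(name): name is "side" or "top" or "wrist"; returns (picture, depth): 384x512x3 uint8, blue, green, red; 384x512 float32, m along the optical axis (not along the pixel's ray), 0 where there is no reading.
- eyes.calibration(name): a dict with "camera_matrix" (3x3 intrinsics, pixels), "extrinsics" (4x4, takes a point from camera to world coordinates). Camera axes: x right, y down, z forward; pixel columns grow to the right and rows downward; lengths in m; the calibration is good to about 2 mm. A picture is of the moment at which its call begins: read the wrist's pose just before it. calibration takes no time and is no camera call; for the wrist camera it gives the pose at the moment of the call.
- manip.finish_job(): hands the job in; it is judged then, once.
Trained networks look in the newest picture that a camera, given by its name, has taken for a name from the list of things; names that differ only in an ending like _2 or _b are one class to them, and where a whole thing is asked for, a point or a joint stands for the part that bears it (a point fixed in the world has none). Each returns a list of dicts, best first, with "confidence" (0 to 1); they miss things now and then, are a little off and sometimes report something else, mostly with a low value. They report only what shows in the picture. A call takes as long as a camera call.
- nets.spot_in(camera, name): "box" ([left, top, width, height] in pixels, round what is visible of it).
- nets.landmark_of(camera, name): "xy" ([column, row] in pixels: a listed point, or the origin of a listed thing).
The state is a dict: "clock": time; "q": joint angles; "joint_velocities": joint speeds; "effort": joint torques, N m; "position": TCP position; "tool_rot": TCP orientation; "contact_force": force on the tool from outside, world axes, zero at the start; "ft_torque": the same for the moment, N m; "grip_width": finger opening in m; "finger_force": force on a finger pad.
Only numpy, scipy, OpenCV 4.12 (cv2) and the standard library are available. Lean on these libraries where they do the work, as an engineer would, in place of code of your own. Each camera call takes 0.05 s, during which the arm holds its last target. There are 200 camera calls.

### The job

The carburettor has been overhauled and its job tray is ready for collection: with a fingertip, and without gripping anything, turn the marker paddle on the front of the carburettor's tray right over on its hinge, so that it lies flat over the tray with its tick face up. Leave the other tray's paddle as it is, and do not lift or shift the trays, the parts in them, the funnel or the screwdriver.

Things in the scene. Friction and masses are not known exactly. Their poses are not given: they have to be found in the camera images.
- carb_tray: Job tray with the carburettor: loose, green steel, 1.8 kg, 240 long x 180 wide x 75 mm high, open top. Origin: on the bench at the foot of its front wall's middle, straight below the hinge. +x runs from the front wall (nearest the robot) to the back, y along that wall, z up; yaw within 0.17 rad. The rim's hinge bracket: 60 mm wide, 22 mm either side of the pin, 77 mm high, with ears to 91 mm
- carb_hinge (a point): Middle of the hinge pin of the carburettor tray's paddle, 83 mm above the bench, over the middle of the tray's front wall; the pin lies level along the tray's y axis. Axes as the tray's
- carb_marker (a joint): Angle of that paddle about its pin, rad: 0 = sticking out level in front of the tray, towards the robot, cross face up; grows as the free end is raised; pi/2 = upright; pi (its stop) = level over the tray, tick face up. Starts at 0 to 0.2. The hinge is stiff (0.04 N m friction): the paddle stays wherever it is left, even past upright, and takes about 1 N at the free end to turn
- carb_disc (a point): Centre of that paddle's disc, 50 mm from the pin. Flat aluminium plate 4 mm thick: a 40 mm wide neck, then a disc 80 mm across; free end 90 mm from the pin. Beyond the bracket nothing is under it down to the bench, 81 mm below when level. Black raised cross on the face up at first, tick on the other. Axes turn with it: -x from pin to free end, z out of the cross face; as the tray's at angle 0
- carb_mid (a point): Middle of the carburettor, 40 mm above its underside: a loose metal casting about 67 x 62 x 80 mm high, 0.3 kg, with a flange, a bore and brass jets, standing in the rear part of its tray (its middle 150 to 180 mm behind the front wall), clear of where the paddle lands
- cap_tray: The other job tray, an exact twin, holding the filler cap; the same origin, axes and sizes. Leave it where it is
- cap_marker (a joint): Angle of the other tray's paddle, same meaning, starts between 0 and 0.2; leave it
- cap_disc (a point): Centre of the disc of the other tray's paddle, same meaning as carb_disc
- cap_mid (a point): Middle of the filler cap: a loose, round, ribbed black plastic cap, 72 mm across and 37 mm high, in the rear part of the other tray
- funnel_mid (a point): A point on the axis of the loose white plastic funnel, 50 mm above the bench; the funnel stands mouth down, 144 mm across and 170 mm high, at the robot's far right
- screwdriver: Loose screwdriver, 200 mm long, 26 mm thick handle, lying on the bench at the far left; origin under its middle, +x towards the blade

How it is judged:
By the outcome, as a careful person would: the job done as asked, in the order asked, and still so for the second after the job is handed in, with the robot touching nothing.
It also fails if it takes over 48 s, if anything falls off the work surface, if the arm or the gripper's body presses on something with over 40 N, if the wrist force passes 120 N, or if a joint passes its speed limit or range.

## Working session

There is one attempt and no reset: what is moved stays moved. The work goes in short steps, Python scripts to look and compute and a shell command to move; the robot and the scene stay as the last step left them, time stands still between calls to the robot, and variables do not carry over. Pictures are saved under pics/ and viewed, at most 10 in all, crops included, and the job is handed in when it is done.

```bash
mkdir -p pics; ls
cat > h.py <<'E'
import numpy as np, cv2
from workcell import manip, eyes, nets
def px2w(cam,u,v,d=None,z=None,cal=None):
    c=cal or eyes.calibration(cam);K=np.array(c["camera_matrix"]);T=np.array(c["extrinsics"])
    r=np.linalg.inv(K)@[u,v,1]
    if d is None:
        w=T[:3,:3]@r; d=(z-T[2,3])/w[2]
    return (T@np.append(r*d,1))[:3]
E
python3 - <<'E'
from h import *
s=manip.state();print({k:np.round(s[k],3).tolist() for k in s})
ims=[]
for c in ("top","side"):
    im,d=eyes.camera(c);ims.append(im);np.save(f"pics/{c}_d.npy",d)
    for n in ("carb_hinge","carb_disc","carb_mid","cap_disc","cap_mid","carb_tray","cap_tray","funnel_mid","screwdriver"):
        for r in nets.landmark_of(c,n)[:2]:
            u,v=r["xy"];dd=d[int(np.clip(v,0,383)),int(np.clip(u,0,511))]
            print(c,n,np.round(r["xy"],1),round(r["confidence"],2),np.round(px2w(c,u,v,d=dd),3) if dd>0 else None)
    cv2.imwrite(f"pics/{c}1.png",im)
print(manip.state()["clock"])
E
```

```text
pics
{'clock': 0.0, 'q': [74.626, 23.948, -0.591, 92.486, 0.272, 63.639, -3.035], 'joint_velocities': [0.04, -0.059, -0.162, -0.112, -0.058, 0.011, 0.002], 'effort': [-0.0, -85.127, 0.638, -42.599, -0.049, 0.019, 0.0], 'position': [0.14, -0.609, 0.224], 'tool_rot': [-179.928, 0.007, 13.001], 'contact_force': [0.374, -0.582, -0.854], 'ft_torque': [0.023, -0.025, 0.015], 'finger_force': 0.0, 'grip_width': 0.094}
top carb_hinge [289.2 201.9] 0.56 [ 0.592 -0.185  0.092]
top carb_disc [289.2 209.9] 0.73 [ 0.562 -0.184  0.093]
top carb_disc [279.5 156.5] 0.3 [ 0.767 -0.152  0.055]
top carb_mid [284.1 153.5] 0.6 [ 0.774 -0.167  0.085]
top carb_mid [193.9 222.9] 0.49 [0.512 0.17  0.087]
top cap_disc [192.7 220.3] 0.67 [0.522 0.174 0.087]
top cap_mid [187.6 167.3] 0.64 [0.726 0.201 0.041]
top carb_tray [288.6 204.9] 0.55 [ 0.581 -0.183  0.09 ]
top cap_tray [192.5 208. ] 0.97 [0.568 0.175 0.089]
top cap_tray [194.2 220.5] 0.49 [0.521 0.168 0.093]
top funnel_mid [370.4 227.8] 0.9 [ 0.497 -0.484  0.1  ]
top screwdriver [116.3 211.8] 0.55 [0.554 0.475 0.024]
side carb_hinge [286.8 158.6] 0.85 [ 0.602 -0.209  0.077]
side carb_disc [299.1 164. ] 0.55 [ 0.538 -0.187  0.102]
side carb_mid [247.4 161.2] 0.56 [ 0.751 -0.149  0.037]
side cap_disc [254.1 235.8] 0.78 [0.518 0.17  0.094]
side cap_mid [200.3 228.6] 0.81 [0.719 0.213 0.036]
side carb_tray [283.8 176.9] 0.6 [ 0.59  -0.167  0.015]
side cap_tray [245.8 245.5] 0.6 [ 0.556  0.169 -0.002]
side funnel_mid [340.5 131.9] 0.78 [ 0.485 -0.461  0.074]
side screwdriver [188.5 317.5] 0.87 [ 0.569  0.481 -0.003]
1.0
```

Run:
```python
import cv2,numpy as np
a=cv2.imread('pics/top1.png')[110:290,80:420];b=cv2.imread('pics/side1.png')[80:360,130:430]
a=cv2.resize(a,None,fx=1.45,fy=1.45,interpolation=3);b=cv2.resize(b,None,fx=1.0,fy=1.0)
a=cv2.resize(a,(480,254));b=cv2.resize(b,(310,290))
o=np.zeros((290,790,3),np.uint8);o[:254,:480]=a;o[:,480:]=b
cv2.imwrite('pics/v1.png',o)
```

```text
(no output)
```

View pics/v1.png

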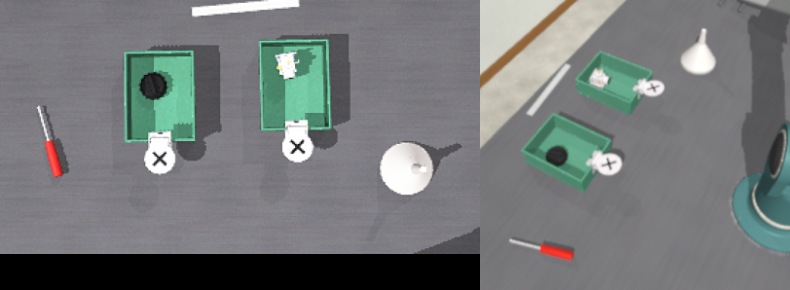

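The carburettor tray is the right-hand one (disc at about (297,147) in the crop) with the cross up. The cap tray is on the left, the funnel on the far right and the screwdriver on the far left. Next I'll measure the tray yaw and hinge.

Run:
```python
from h import *
im=cv2.imread('pics/top1.png');d=np.load('pics/top_d.npy');c=eyes.calibration('top')
K=np.array(c["camera_matrix"]);T=np.array(c["extrinsics"])
v,u=np.mgrid[:384,:512];P=np.stack([(u-K[0,2])/K[0,0]*d,(v-K[1,2])/K[1,1]*d,d],-1)@T[:3,:3].T+T[:3,3]
print("mm/px",1000*d[200,280]/K[0,0])
hsv=cv2.cvtColor(im,cv2.COLOR_BGR2HSV)
for nm,lo,hi in(("carb",-.35,-.03),("cap",.03,.33)):
    r=(P[...,1]>lo)&(P[...,1]<hi)&(d>0)
    g=r&(hsv[...,1]>80)&(P[...,2]>.06)&(abs(hsv[...,0].astype(int)-78)<20)
    pts=P[g][:,:2].astype(np.float32);print(nm,"rim",g.sum(),cv2.minAreaRect(pts), np.round(cv2.boxPoints(cv2.minAreaRect(pts)),3).tolist())
    w=r&(hsv[...,1]<60)&(P[...,2]>.065)&(P[...,0]<.62)
    q=P[w];print("paddle",w.sum(),q.min(0),q.max(0));
    A=np.c_[q[:,:2],np.ones(len(q))];print(np.linalg.lstsq(A,q[:,2],rcond=None)[0], q.mean(0))
w=eyes.calibration('wrist');T=np.array(w["extrinsics"]);print(np.round(T,3),np.round(w["camera_matrix"],0).tolist())
```

```text
mm/px 3.7605682806772083
carb rim 1009 ((0.42230626940727234, -0.18868954479694366), (0.8271280527114868, 0.31786391139030457), 0.0672038197517395) [[0.008999999612569809, -0.029999999329447746], [0.008999999612569809, -0.3479999899864197], [0.8360000252723694, -0.34700000286102295], [0.8360000252723694, -0.028999999165534973]]
paddle 605 [ 0.01351068 -0.34962168  0.06501652] [ 0.61887228 -0.0301183   0.64915707]
[-0.67731669 -0.65906168  0.35077009] [ 0.48097981 -0.16776995  0.13556518]
cap rim 906 ((0.40523311495780945, 0.15603186190128326), (0.8088577389717102, 0.19806364178657532), 4.677203178405762) [[-0.006000000052154064, 0.22200000286102295], [0.009999999776482582, 0.024000000208616257], [0.8159999847412109, 0.09000000357627869], [0.800000011920929, 0.2879999876022339]]
paddle 687 [0.03764181 0.03011177 0.06514592] [0.58741054 0.21071566 0.35407424]
[-0.33193746 -0.37613483  0.33003349] [0.4136907  0.14236117 0.13916706]
[[ 0.226 -0.935 -0.275  0.219]
 [-0.974 -0.216 -0.064 -0.59 ]
 [ 0.001  0.282 -0.959  0.385]
 [ 0.     0.     0.     1.   ]] [[266.0, 0.0, 259.0], [0.0, 266.0, 194.0], [0.0, 0.0, 1.0]]
```

```bash
python3 -m creep '[{"travel":[10,0,-40],"yaw":0},{"travel":[25,-30,-70],"yaw":0},{"travel":[50,-60,-80],"yaw":0},{"travel":[70,-95,-80],"yaw":0},{"travel":[90,-130,-80],"yaw":0},{"travel":[110,-165,-80],"yaw":0},{"travel":[130,-200,-80],"yaw":0},{"travel":[150,-235,-80],"yaw":0},{"travel":[170,-265,-80],"yaw":0},{"travel":[200,-290,-80],"yaw":0},{"travel":[230,-305,-80],"yaw":0},{"travel":[260,-315,-80],"yaw":0},{"travel":[285,-320,-80],"yaw":0},{"travel":[285,-320,-80],"yaw":0},{"travel":[285,-320,-80],"yaw":0}]' 1 5
```

```text
clock: 2.25
position: [0.3469, -0.2325, 0.3044]
tool_rot: [-180.0, 0.0, 13.1]
contact_force: [-1.2, 0.7, 0.1]
grip_width: 0.0008
finger_force: 0.0
```

Run:
```python
from h import *
im=cv2.imread('pics/top1.png');d=np.load('pics/top_d.npy');c=eyes.calibration('top')
K=np.array(c["camera_matrix"]);T=np.array(c["extrinsics"])
v,u=np.mgrid[:384,:512];P=np.stack([(u-K[0,2])/K[0,0]*d,(v-K[1,2])/K[1,1]*d,d],-1)@T[:3,:3].T+T[:3,3]
hsv=cv2.cvtColor(im,cv2.COLOR_BGR2HSV)
for nm,lo,hi in(("carb",-.35,-.03),("cap",.03,.33)):
    r=(P[...,1]>lo)&(P[...,1]<hi)&(d>0)&(P[...,0]>.44)
    g=r&(hsv[...,1]>80)&(P[...,2]>.06)&(P[...,2]<.09)
    R=cv2.minAreaRect(P[g][:,:2].astype(np.float32));print(nm,"rim",g.sum(),R,np.round(cv2.boxPoints(R),3).tolist())
    w=r&(hsv[...,1]<60)&(P[...,2]>.07)&(P[...,2]<.13)&(P[...,0]<.60)
    q=P[w];print("paddle",w.sum(),q.min(0),q.max(0))
    q=q[q[:,0]<q[:,0].min()+.075]
    A=np.c_[q[:,:2],np.ones(len(q))];print(np.linalg.lstsq(A,q[:,2],rcond=None)[0], q.mean(0))
im,dw=eyes.camera('wrist');cal=eyes.calibration('wrist');cv2.imwrite('pics/w1.png',im);np.save('pics/w1_d.npy',dw)
for n in ("carb_hinge","carb_disc"):
    for x in nets.landmark_of('wrist',n)[:2]:
        a,b=x["xy"];print(n,x,px2w('wrist',a,b,d=dw[int(b),int(a)],cal=cal))
```

```text
carb rim 451 ((0.7150888442993164, -0.18385633826255798), (0.24408510327339172, 0.1875304877758026), 1.5538133382797241) [[0.5910000205039978, -0.09300000220537186], [0.5960000157356262, -0.2809999883174896], [0.8399999737739563, -0.27399998903274536], [0.8349999785423279, -0.08699999749660492]]
paddle 427 [ 0.50980182 -0.22461882  0.07058895] [ 0.5995251  -0.14992648  0.11019165]
[-0.20547012 -0.01669345  0.20379767] [ 0.54845053 -0.1875236   0.09423789]
cap rim 462 ((0.683037281036377, 0.17796505987644196), (0.24330559372901917, 0.187859445810318), 1.5422382354736328) [[0.5590000152587891, 0.26899999380111694], [0.5640000104904175, 0.08100000023841858], [0.8069999814033508, 0.08699999749660492], [0.8019999861717224, 0.2750000059604645]]
paddle 505 [0.47877327 0.13500377 0.07064952] [0.5870542  0.21071566 0.10315032]
[-0.13924512 -0.00970965  0.16344751] [0.51737775 0.17325634 0.08972293]
carb_disc {'xy': [259.8, 10.9], 'confidence': 0.73} [ 0.54358041 -0.18861419  0.09659062]
```

View pics/w1.png

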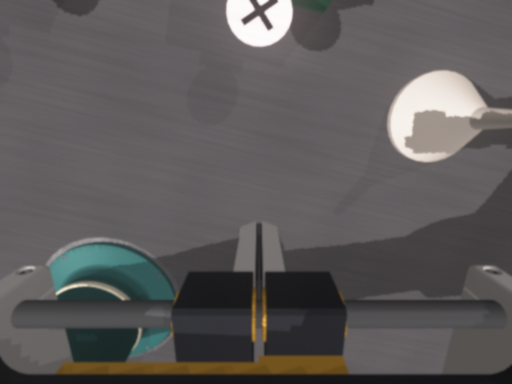

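The closed fingertips are visible at (258,230) and the disc at (260,11). The depth fit gives a paddle angle of about 0.2 rad, pin near (0.597, -0.187), tray yaw about 1.6° and free end at x≈0.509, z≈0.101. I'll go in front of the free end with the tip below it.

```bash
python3 -m creep '[{"travel":[30,-4,30],"yaw":4},{"travel":[60,-8,60],"yaw":8},{"travel":[90,-12,90],"yaw":11.5},{"travel":[120,-15,110],"yaw":11.5},{"travel":[130,-15,140],"yaw":11.5},{"travel":[130,-15,170],"yaw":11.5},{"travel":[130,-15,200],"yaw":11.5},{"travel":[130,-15,215],"yaw":11.5},{"travel":[130,-15,215],"yaw":11.5},{"travel":[130,-15,215],"yaw":11.5},{"travel":[130,-15,215],"yaw":11.5}]' 1 5
python3 - <<'E'
from h import *
im,dw=eyes.camera('wrist');cal=eyes.calibration('wrist');cv2.imwrite('pics/w2.png',im);np.save('pics/w2_d.npy',dw)
for n in ("carb_hinge","carb_disc"):
    for x in nets.landmark_of('wrist',n)[:2]:
        a,b=x["xy"];print(n,x,px2w('wrist',a,b,d=dw[int(b),int(a)],cal=cal))
s=manip.state();print(s["position"],s["tool_rot"],s["contact_force"])
E
```

```text
clock: 3.32
position: [0.4699, -0.1899, 0.0907]
tool_rot: [180.0, -0.1, 1.5]
contact_force: [0.7, -0.1, 0.9]
grip_width: 0.0006
finger_force: 0.0
carb_hinge {'xy': [258.2, 38.5], 'confidence': 0.81} [ 0.59140665 -0.18654815  0.09052069]
carb_disc {'xy': [257.3, 123.8], 'confidence': 0.57} [ 0.54700928 -0.1871849   0.09711245]
[ 0.47009993 -0.18978447  0.09073682] [ 1.79934284e+02 -9.94799579e-02  1.46811957e+00] [-0.32168375 -0.73777445  0.33240085]
```

View pics/w2.png

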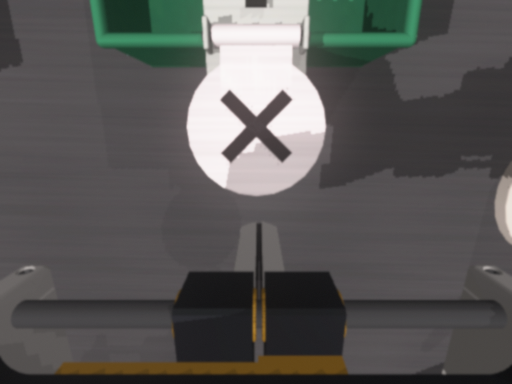

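The fingertips are centred on the disc, whose free edge is at (257,195). Now I'll creep in to contact.

```bash
python3 -m creep '[{"travel":[15,0,0],"yaw":0},{"travel":[25,0,0],"yaw":0},{"travel":[27,0,0],"yaw":0},{"travel":[28,0,0],"yaw":0},{"travel":[28,0,0],"yaw":0},{"travel":[28,0,0],"yaw":0}]'
for i in 1 2 ; do python3 -m creep '[{"travel":[1,0,0],"yaw":0},{"travel":[1,0,0],"yaw":0}]' | grep -E "pos|contact"; done; python3 -m creep '[{"travel":[1,0,0],"yaw":0},{"travel":[1,0,0],"yaw":0}]'
```

```text
clock: 3.97
position: [0.4973, -0.1885, 0.0895]
tool_rot: [-180.0, -0.0, 1.5]
contact_force: [-1.3, -0.0, -0.1]
grip_width: 0.0001
finger_force: 0.5
position: [0.4976, -0.1886, 0.0892]
contact_force: [-6.1, -1.5, 1.7]
position: [0.4977, -0.1885, 0.0889]
contact_force: [-11.2, 0.0, 1.9]
clock: 4.47
position: [0.4984, -0.1885, 0.0888]
tool_rot: [-180.0, 0.2, 1.5]
contact_force: [-12.4, -0.9, 2.6]
grip_width: 0.0007
finger_force: 6.0
```

Contact is at x≈0.4975 with stiffness around 5 N/mm, already pressing about 12 N. I'll ease off and lift with friction.

```bash
python3 -m creep '[{"travel":[-1.5,0,0],"yaw":0},{"travel":[-1.5,0,-2],"yaw":0},{"travel":[-1,0,-4],"yaw":0},{"travel":[-0.5,0,-7],"yaw":0},{"travel":[0.2,0,-9],"yaw":0},{"travel":[0.2,0,-9],"yaw":0}]'
python3 - <<'E'
from h import *
im,dw=eyes.camera('wrist');cal=eyes.calibration('wrist');cv2.imwrite('pics/w3.png',im);np.save('pics/w3_d.npy',dw)
v,u=np.mgrid[:384,:512];K=np.array(cal["camera_matrix"]);T=np.array(cal["extrinsics"])
P=np.stack([(u-K[0,2])/K[0,0]*dw,(v-K[1,2])/K[1,1]*dw,dw],-1)@T[:3,:3].T+T[:3,3]
w=(P[...,0]>.515)&(P[...,0]<.57)&(abs(P[...,1]+.187)<.02)&(P[...,2]>.075)
q=P[w];print(w.sum(),np.arctan(-np.polyfit(q[:,0],q[:,2],1)),q[:,2].max())
x=P[30:45,200:310].reshape(-1,3);print(nets.landmark_of('wrist','carb_hinge')[:1])
E
```

```text
clock: 4.97
position: [0.5004, -0.1884, 0.0989]
tool_rot: [-180.0, 0.1, 1.5]
contact_force: [-7.4, 0.3, 2.3]
grip_width: 0.0009
finger_force: 3.6
21832 [ 1.18440758 -0.97564629] 0.21423525217138212
[{'xy': [258.7, 94.5], 'confidence': 0.55}]
```

View pics/w3.png

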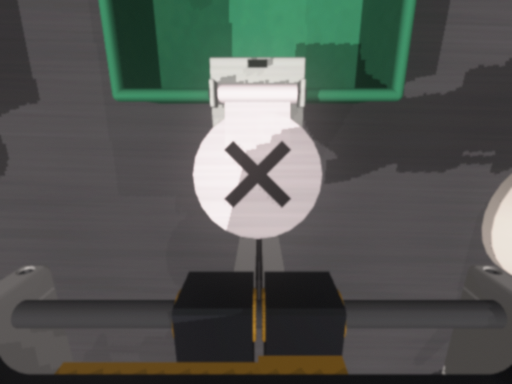

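```bash
cat > ang.py <<'E'
from h import *
import sys
im,dw=eyes.camera('wrist');cal=eyes.calibration('wrist');cv2.imwrite(f'pics/{sys.argv[1]}.png',im)
v,u=np.mgrid[:384,:512];K=np.array(cal["camera_matrix"]);T=np.array(cal["extrinsics"])
P=np.stack([(u-K[0,2])/K[0,0]*dw,(v-K[1,2])/K[1,1]*dw,dw],-1)@T[:3,:3].T+T[:3,3]
for c in (230,258,285):
    print(c,[np.round(P[r,c,[0,2]],3).tolist() for r in range(20,230,15)])
E
python3 ang.py w4
```

```text
230 [[0.658, 0.005], [0.647, 0.004], [0.635, 0.004], [0.611, 0.079], [0.603, 0.079], [0.593, 0.088], [0.584, 0.089], [0.576, 0.091], [0.567, 0.093], [0.558, 0.097], [0.549, 0.098], [0.54, 0.102], [0.531, 0.104], [0.522, 0.105]]
258 [[0.658, 0.005], [0.647, 0.004], [0.636, 0.005], [0.611, 0.081], [0.603, 0.077], [0.593, 0.09], [0.585, 0.087], [0.576, 0.091], [0.567, 0.094], [0.558, 0.096], [0.55, 0.101], [0.541, 0.101], [0.532, 0.103], [0.523, 0.106]]
285 [[0.659, 0.005], [0.648, 0.005], [0.636, 0.005], [0.612, 0.077], [0.604, 0.077], [0.594, 0.089], [0.585, 0.087], [0.576, 0.09], [0.568, 0.093], [0.559, 0.098], [0.55, 0.099], [0.541, 0.101], [0.532, 0.104], [0.523, 0.106]]
```

The finger is lifting the paddle (about 0.28 rad from the depth slope). I'll continue along the arc.

```bash
python3 -m creep '[{"travel":[0.2,0,-3],"yaw":0},{"travel":[1.2,0,-6],"yaw":0},{"travel":[2.5,0,-9],"yaw":0},{"travel":[4,0,-12],"yaw":0},{"travel":[5.5,0,-15],"yaw":0},{"travel":[7,0,-18],"yaw":0},{"travel":[9,0,-21],"yaw":0},{"travel":[11.5,0,-25],"yaw":0},{"travel":[11.5,0,-25],"yaw":0}]'; python3 ang.py w5
```

```text
clock: 5.87
position: [0.5122, -0.1882, 0.1244]
tool_rot: [180.0, 0.0, 1.5]
contact_force: [-11.4, 1.4, 8.1]
grip_width: 0.0005
finger_force: 5.7
230 [[0.677, 0.003], [0.665, 0.004], [0.652, 0.004], [0.639, 0.004], [0.626, 0.005], [0.607, 0.077], [0.597, 0.088], [0.586, 0.091], [0.576, 0.096], [0.567, 0.106], [0.558, 0.109], [0.549, 0.115], [0.541, 0.123], [0.532, 0.127]]
258 [[0.678, 0.004], [0.666, 0.003], [0.653, 0.005], [0.64, 0.004], [0.627, 0.004], [0.608, 0.078], [0.597, 0.089], [0.587, 0.091], [0.577, 0.099], [0.567, 0.103], [0.559, 0.111], [0.55, 0.117], [0.541, 0.122], [0.533, 0.126]]
285 [[0.678, 0.006], [0.666, 0.004], [0.654, 0.005], [0.641, 0.004], [0.627, 0.005], [0.608, 0.079], [0.598, 0.089], [0.587, 0.09], [0.577, 0.096], [0.568, 0.105], [0.559, 0.11], [0.55, 0.117], [0.542, 0.123], [0.533, 0.126]]
```

```bash
python3 -m creep '[{"travel":[-1.5,0,-2],"yaw":0},{"travel":[0,0,-5],"yaw":0},{"travel":[2.5,0,-8],"yaw":0},{"travel":[5,0,-11],"yaw":0},{"travel":[8,0,-14],"yaw":0},{"travel":[12,0,-17],"yaw":0},{"travel":[16,0,-20],"yaw":0},{"travel":[20,0,-23],"yaw":0},{"travel":[24,0,-26],"yaw":0},{"travel":[24,0,-26],"yaw":0}]'; python3 ang.py w6
```

```text
clock: 6.75
position: [0.5375, -0.1874, 0.1501]
tool_rot: [180.0, -0.1, 1.5]
contact_force: [-0.1, 0.4, -0.0]
grip_width: -0.0001
finger_force: 0.0
230 [[0.71, 0.005], [0.697, 0.005], [0.683, 0.004], [0.669, 0.004], [0.654, 0.004], [0.639, 0.004], [0.624, 0.005], [0.61, 0.078], [0.599, 0.087], [0.585, 0.077], [0.578, 0.111], [0.57, 0.125], [0.563, 0.139], [0.556, 0.148]]
258 [[0.711, 0.004], [0.697, 0.005], [0.684, 0.004], [0.67, 0.003], [0.655, 0.004], [0.64, 0.004], [0.625, 0.005], [0.611, 0.081], [0.599, 0.086], [0.588, 0.096], [0.579, 0.112], [0.571, 0.126], [0.563, 0.137], [0.556, 0.149]]
285 [[0.712, 0.004], [0.699, 0.004], [0.685, 0.003], [0.671, 0.004], [0.656, 0.004], [0.641, 0.005], [0.625, 0.005], [0.611, 0.079], [0.6, 0.087], [0.586, 0.077], [0.579, 0.111], [0.571, 0.124], [0.564, 0.139], [0.557, 0.148]]
```

The paddle is at about 1.0 rad and holds with zero force. I'll push it to upright.

```bash
python3 -m creep '[{"travel":[5,0,-2],"yaw":0},{"travel":[10,0,-4],"yaw":0},{"travel":[15,0,-6],"yaw":0},{"travel":[20,0,-8],"yaw":0},{"travel":[25,0,-9],"yaw":0},{"travel":[30,0,-9],"yaw":0},{"travel":[35,0,-9],"yaw":0},{"travel":[40,0,-9],"yaw":0},{"travel":[45,0,-9],"yaw":0},{"travel":[50,0,-9],"yaw":0},{"travel":[50,0,-9],"yaw":0}]'
python3 - <<'E'
from h import *
eyes_s,_=eyes.camera('side');cv2.imwrite('pics/s2.png',cv2.resize(eyes_s[110:230,210:370],None,fx=4,fy=4,interpolation=cv2.INTER_CUBIC))
E
```

```text
clock: 7.72
position: [0.5871, -0.186, 0.1583]
tool_rot: [-180.0, -0.0, 1.5]
contact_force: [0.2, 0.6, 0.2]
grip_width: 0.0002
finger_force: 0.0
```

View pics/s2.png

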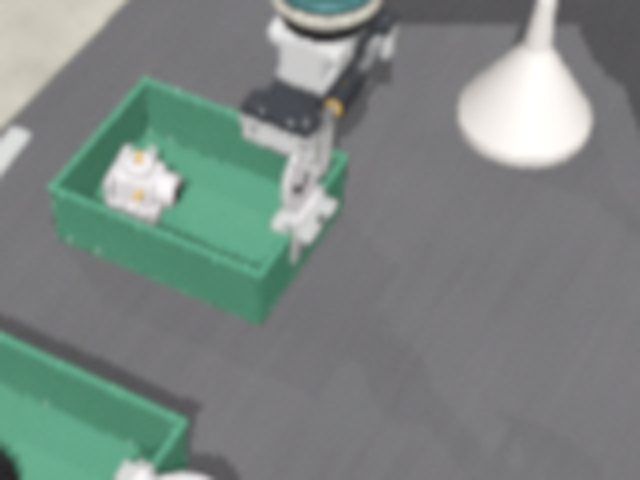

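The side view shows the paddle upright at about (305,195), trays apparently in place. Next I'll push it over along the arc.

```bash
python3 -m creep '[{"travel":[4,0,0],"yaw":0},{"travel":[8,0,0.5],"yaw":0},{"travel":[13,0,1.5],"yaw":0},{"travel":[18,0,3],"yaw":0},{"travel":[23,0,5],"yaw":0},{"travel":[28,0,8],"yaw":0},{"travel":[33,0,11],"yaw":0},{"travel":[37,0,14],"yaw":0},{"travel":[41,0,18],"yaw":0},{"travel":[44.5,0,22],"yaw":0},{"travel":[48,0,27],"yaw":0},{"travel":[48,0,27],"yaw":0}]'
python3 -m creep '[{"travel":[2.5,0,5],"yaw":0},{"travel":[5,0,10],"yaw":0},{"travel":[6.5,0,15],"yaw":0},{"travel":[8,0,20],"yaw":0},{"travel":[8.5,0,23],"yaw":0},{"travel":[8.5,0,23],"yaw":0}]'
```

```text
clock: 8.77
position: [0.6343, -0.1847, 0.1301]
tool_rot: [-180.0, 0.1, 1.5]
contact_force: [-0.5, -0.3, 0.4]
grip_width: 0.0002
finger_force: 0.0
clock: 9.27
position: [0.6424, -0.1846, 0.1075]
tool_rot: [-180.0, 0.1, 1.5]
contact_force: [0.1, 0.4, 0.7]
grip_width: 0.0006
finger_force: 0.0
```

```bash
python3 -m creep '[{"travel":[0,0,1.5],"yaw":0},{"travel":[0,0,2.5],"yaw":0},{"travel":[0,0,2.5],"yaw":0},{"travel":[0,0,2.5],"yaw":0}]'|grep -E "pos|cont";python3 -m creep '[{"travel":[0,0,0.7],"yaw":0},{"travel":[0,0,1],"yaw":0},{"travel":[0,0,1],"yaw":0}]'|grep -E "pos|cont"
```

```text
position: [0.6427, -0.1847, 0.1061]
contact_force: [-0.3, -0.2, 0.3]
position: [0.6427, -0.1848, 0.105]
contact_force: [-0.2, 0.2, 0.1]
```

```bash
for i in 1 2; do python3 -m creep '[{"travel":[0,0,0.7],"yaw":0},{"travel":[0,0,1],"yaw":0},{"travel":[0,0,1],"yaw":0}]'|grep -E "pos|cont"; done
python3 - <<'E'
from h import *
a,_=eyes.camera('side');cv2.imwrite('pics/s3.png',cv2.resize(a[110:230,210:370],None,fx=4,fy=4,interpolation=cv2.INTER_CUBIC))
E
```

```text
position: [0.6428, -0.1847, 0.1043]
contact_force: [-1.7, -0.7, 5.0]
position: [0.6429, -0.1848, 0.104]
contact_force: [-5.8, 2.0, 15.5]
```

View pics/s3.png

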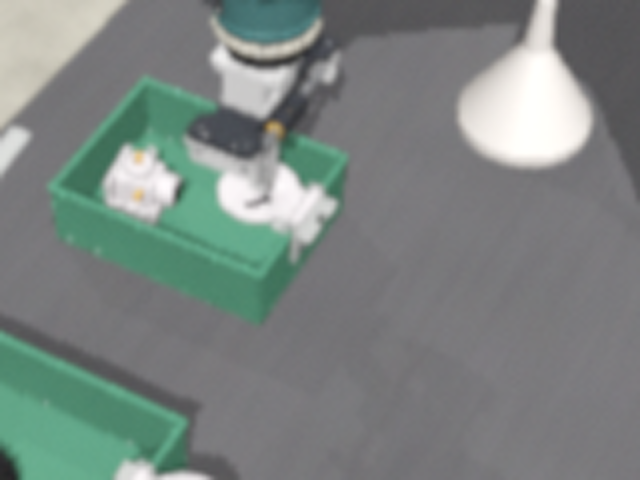

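The disc lies flat over the tray with the fingertip on it at (260,195), and the 15 N reaction shows it is against its stop. I'll retract and verify.

```bash
python3 -m creep '[{"travel":[0,0,-5],"yaw":0},{"travel":[0,0,-30],"yaw":0},{"travel":[0,0,-65],"yaw":0},{"travel":[0,0,-100],"yaw":0},{"travel":[-30,0,-130],"yaw":0},{"travel":[-65,0,-150],"yaw":0},{"travel":[-100,0,-160],"yaw":0},{"travel":[-135,0,-160],"yaw":0},{"travel":[-135,0,-160],"yaw":0},{"travel":[-135,0,-160],"yaw":0},{"travel":[-135,0,-160],"yaw":0}]'
python3 - <<'E'
from h import *
im,d=eyes.camera('wrist');cal=eyes.calibration('wrist');cv2.imwrite('pics/w9.png',im)
K=np.array(cal["camera_matrix"]);T=np.array(cal["extrinsics"])
v,u=np.mgrid[:384,:512];P=np.stack([(u-K[0,2])/K[0,0]*d,(v-K[1,2])/K[1,1]*d,d],-1)@T[:3,:3].T+T[:3,3]
m=(P[...,0]>.625)&(P[...,0]<.675)&(abs(P[...,1]+.186)<.02)&(P[...,2]>.05)
q=P[m];print(m.sum(),np.polyfit(q[:,0],q[:,2],1),q[:,2].mean())
s,_=eyes.camera('side');t,td=eyes.camera('top');cv2.imwrite('pics/side9.png',s);cv2.imwrite('pics/top9.png',t)
c=eyes.calibration('top');K=np.array(c["camera_matrix"]);T=np.array(c["extrinsics"])
v,u=np.mgrid[:384,:512];P=np.stack([(u-K[0,2])/K[0,0]*td,(v-K[1,2])/K[1,1]*td,td],-1)@T[:3,:3].T+T[:3,3]
hsv=cv2.cvtColor(t,cv2.COLOR_BGR2HSV)
g=(P[...,1]>-.35)&(P[...,1]<-.03)&(P[...,0]>.44)&(hsv[...,1]>80)&(P[...,2]>.06)&(P[...,2]<.09)
print(g.sum(),np.round(cv2.boxPoints(cv2.minAreaRect(P[g][:,:2].astype(np.float32))),3).tolist())
s0=cv2.imread('pics/side1.png')
# alignment of carb-tray back-left part between side images
for nm,(y0,y1,x0,x1) in {"tray":(125,190,220,275),"carb":(145,167,234,258),"cap tray":(190,270,165,275)}.items():
    r=cv2.matchTemplate(s[y0-6:y1+6,x0-6:x1+6],s0[y0:y1,x0:x1],cv2.TM_CCOEFF_NORMED);print(nm,cv2.minMaxLoc(r)[1::2], r.max())
E
```

```text
clock: 11.32
position: [0.5082, -0.1883, 0.2633]
tool_rot: [180.0, -0.0, 1.5]
contact_force: [-0.5, 0.1, -0.6]
grip_width: 0.0003
finger_force: 0.0
1649 [-0.00989567  0.09216542] 0.08572772738129332
454 [[0.5910000205039978, -0.09399999678134918], [0.597000002861023, -0.28200000524520874], [0.8389999866485596, -0.2750000059604645], [0.8339999914169312, -0.0860000029206276]]
tray (0.8423369526863098, (6, 6)) 0.84233695
carb (0.9955580234527588, (6, 6)) 0.995558
cap tray (0.9995662569999695, (6, 6)) 0.99956626
```

View pics/w9.png

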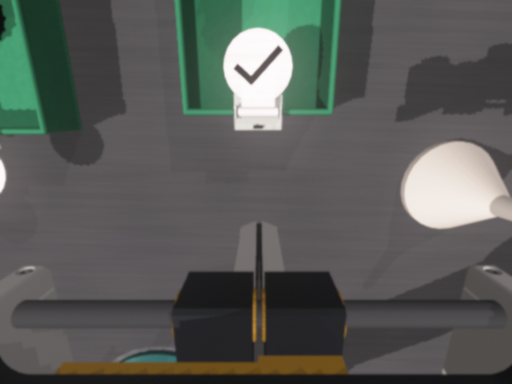

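The paddle lies flat with its tick up at (258,65). The depth fit gives a slope of about 0.01 rad at z≈0.086, and the tray, carburettor and cap tray have not moved. I'll hand the job in.

```bash
python3 -c "
from workcell import manip
print(manip.finish_job())"
```

```text
the job is handed in; nothing more can be done
None
```

The carburettor tray's paddle now lies flat over the tray with its tick face up, turned with the closed fingertips and no gripping; final pictures show both trays and the carburettor unmoved, and the job was handed in at about 11 s of the 48 s allowed.

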